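Screw the hose elbow into the clamped bench fitting

TASK

Screw the brass hose elbow into the upright brass fitting held in the bench clamp: feel for where its cross pin drops into the two slots, press it down against the sprung seal and turn it clockwise (seen from above) so that the thread holds it down. As it tightens, stop with the barb pointing along the clamp's index rib without turning past it, then let go; press no harder than a light hand would until the pin has dropped in, never force it, and leave the glassware and the bottle where they stand.

Things in the scene. Friction and masses are not known exactly. Their poses are not given: they have to be found in the camera images.
- elbow_mid (a point): Centre of the elbow's block, to grip by its flat +y and -y faces. Loose brass elbow, 0.2 kg, 68 mm tall, standing on its round shank (21 mm thick, tapering to 17 at the foot, 32 mm long); above it a block 28 (x) by 24 (y) by 36 mm tall; a level 15 mm thick barb leaves it along +x. This point is on the shank's axis, 50 mm above the foot, 18 mm above the block's underside. z up, x along the barb.
- barb_tip (a point): End of the elbow's barb, on its axis, 54 mm along +x from elbow_mid; same axes.
- pin (a point): Middle of the elbow's steel cross pin, on the shank's axis 42 mm below elbow_mid and 8 mm above the foot; same axes. The pin is 6 mm thick, lies along x and sticks out to 17 mm from the axis on both sides.
- mouth (a point): Centre of the female fitting's open top, 90 mm above the bench. z up, x along the index rib. Brass cup 48 mm across; flat lip with a 25 mm bore and two opposite slots 8.4 mm wide that pass the pin with 4 degrees of play. They pass it when the barb points somewhere from 33 to 103 degrees anticlockwise (from above) of the rib: find it by feel. Off the slots the pin rests on the lip, elbow_mid 45 mm up.
- lip_under (a point): On the axis 5 mm below mouth, same axes: underside of the lip beside the slots. Once elbow_mid is less than 34 mm above mouth the pin is free to turn clockwise (from above) under two sloped ledges that draw it down 7 mm in 100 degrees. Turned to the rib, elbow_mid is 28 to 33.5 mm above mouth, held by seal and friction. A stop blocks the pin about 115 degrees past the slot.
- seal_rest (a point): On the axis 14 mm below mouth, same axes: top of the rubber seal at rest, on a spring of 3.5 N per mm with 11 mm of travel. The shank's foot meets it when elbow_mid is 36 mm above mouth; from there resistance rises as it is pushed or screwed down.
- rib_end (a point): Outer end of the index rib's top, 70 mm from the fitting's axis and 5 mm below the mouth; axes as mouth. The rib is a straight steel bar 6 mm wide running out along +x from the cup. Entering the slots with the barb on the opposite side from the one told at mouth also drops in, but then the barb cannot reach the rib.
- clamp: The fixed grey bench clamp (vice) with base 130 by 100 mm, jaws up to 72 mm, and the brass female fitting between them; origin at the centre of its underside on the bench, on the fitting's axis, axes as mouth. A steel screw with a cross handle sticks out to 76 mm on its -y side at 40 mm height.
- bottle: Bystander: clear plastic bottle with a blue cap, 64 mm across, 200 mm tall; origin at the centre of its underside.
- beaker: Bystander: glass beaker 68 mm across the rim, 85 mm tall; origin at the centre of its underside.
- dish: Bystander: low glass dish 90 mm across, 16 mm tall; origin at the centre of its underside.
Things that resemble listed ones, but are neither listed nor needed, are in the scene too. Of the things that look like the part that bears elbow_mid, take the one that is farthest from the robot's base at the start.

How it is judged:
By the outcome, as a careful person would: the job done as asked, in the order asked, and still so for the second after the job is handed in, with the robot touching nothing.
It also fails if it takes over 72 s, if anything falls off the work surface, if the arm or the gripper's body presses on something with over 40 N, if the wrist force passes 120 N, or if a joint passes its speed limit or range.

ROBOT

A 6-joint arm with a two-finger parallel gripper is mounted at the origin on the work surface. World frame = base frame: x ahead of the robot, y to its left, z up, the work surface at z = 0. Lengths are in m, angles in rad, forces in N, time in s.
With the tool pointing down it reaches from about 0.35 to 0.975 m from the base axis. Payload 7.1 kg.
Tool frame: the origin (TCP) lies midway between the tips of the shut fingers; the grasp point (between the pads) lies 19 mm behind it (arm.pinch_z is the distance from the TCP to the grasp point, in m); z points along the fingers, y is the direction in which the jaws open and shut (so a half turn about z gives the same grasp; the last joint's range is limited). The gripper opens to 88 mm and grips with 3 to 60 N. Pads are 20 mm wide; open, the fingers measure 115 mm over their backs; the gripper's body (75 mm by 178 mm) begins 61 mm behind the grasp point.
Start: joints at [-1.262, 0.423, 1.63, -0, 1.089, -0.019], TCP at [0.201, -0.592, 0.223] pointing down, gripper open.
Joint ranges: [-3, 3], [-0.9, 2.11], [0.09, 2.58], [-1.31, 4.45], [0.11, 2.69], [-2.54, 2.54]. Speed limits (rad/s): [2.39, 2.39, 3.01, 3.14, 3.14, 3.14].

INTERFACE

Orientations are given as a 3x3 rotation matrix whose columns are the frame's x, y, z axes.
In Python, from bench import arm, viewer, job gives the robot as it stands.
- The arm moves only by the tool move_arm, never from a script. Its argument "commands" is a list of rows, each a list of 7 numbers: the opening, from 0 (shut) to 1 (fully open), then the shift along the world's x, y, z in mm, then the turn, a rotation vector about the world's x, y, z in degrees. In form: [[fingers, x, y, z, rx, ry, rz], ...]. A call has exactly 8 rows; each row is the pose to reach, as a shift and turn from the pose commanded when the call began; what a row does not reach only later rows make up. A row lasts 1/12 s, in which the tool goes at most 41.7 mm and 7.16 degrees, less where a joint would pass 70% of its speed; a pose out of reach is approached as far as the arm can. A call with a gripper value outside its range is refused whole. The fingers move at their own pace and stop on an object; the grip force is fixed at half the most. Time passes only in rows, so rows that repeat a pose let the fingers close, or fill a call up. It gives the time, the measured TCP pose, the force and the opening at its end, in the units of the state.
- arm.observe(): the state, without advancing time (a new reading comes with each control period).
- viewer.grab_frame(name): name is "scene" or "top"; returns a dict with "image" (384x512x3 uint8, red, green, blue), "camera_matrix" (3x3 intrinsics, pixels), "camera_from_world" (4x4, takes a point from world to camera coordinates). Camera axes: x right, y up, looking along -z (the intrinsics and any distortion apply to the point x, -y, -z); pixel columns grow to the right and rows downward; lengths in m; the calibration is good to about 2 mm. A picture is of the moment at which its call begins. There is no depth.
- job.hand_in(): hands the job in, once; it reports no verdict.
The state is a dict: "time": time; "q": joint angles; "qvel": joint speeds; "joint_efforts": joint torques, N m; "tcp_pos": TCP position; "tcp_rot": TCP orientation; "wrist_force": force on the tool from outside, world axes, zero at the start; "moment": the same for the moment, N m; "gripper_width": finger opening in m.
Only numpy, scipy, OpenCV 4.12 (cv2) and the standard library are available. Lean on these libraries where they do the work, as an engineer would, in place of code of your own. Each camera call takes 0.05 s, during which the arm holds its last target. There are 200 camera calls.

## Working session

There is one attempt and no reset: what is moved stays moved. The work goes in short steps, Python scripts to look and compute and a tool call to move; the robot and the scene stay as the last step left them, time stands still between calls to the robot, and variables do not carry over. Pictures are saved under pics/ and viewed, about 8 in all and at most 12, crops included, and the job is handed in when it is done.

Besides the shell and the picture viewer there is one more tool, called by a JSON object that holds its "name" and its "arguments", one argument or row to a line. move_arm: Moves the arm, as the interface text tells. Its arguments: {"type":"object","properties":{"commands":{"type":"array"}},"required":["commands"]}

```bash
ls && mkdir -p pics && python3 - <<'E'
from bench import arm, viewer
import cv2, numpy as np
np.set_printoptions(precision=4,suppress=True)
for n in ("scene","top"):
    f=viewer.grab_frame(n); cv2.imwrite(f"pics/{n}0.png",cv2.resize(f["image"][:,:,::-1],(800,600),interpolation=cv2.INTER_CUBIC))
    cv2.imwrite(f"{n}0_raw.png",f["image"][:,:,::-1])
    print(n,f["camera_matrix"],f["camera_from_world"], [k for k in f])
s=arm.observe(); print(s["time"],s["tcp_pos"],s["tcp_rot"],s["wrist_force"],s["gripper_width"])
E
```

```text
pics
scene [[449.4186   0.     251.6823]
 [  0.     449.4186 194.7003]
 [  0.       0.       1.    ]] [[-0.6792  0.7336 -0.0202  0.3611]
 [-0.4954 -0.438   0.7501  0.1945]
 [ 0.5415  0.5195  0.661  -1.536 ]
 [ 0.      0.      0.      1.    ]] ['image', 'camera_matrix', 'camera_from_world']
top [[494.5377   0.     249.7747]
 [  0.     494.5377 187.1441]
 [  0.       0.       1.    ]] [[-0.0002 -1.     -0.0062  0.0087]
 [ 0.9889 -0.0011  0.1489 -0.5427]
 [-0.1489 -0.0061  0.9888 -1.7283]
 [ 0.      0.      0.      1.    ]] ['image', 'camera_matrix', 'camera_from_world']
0.1 [ 0.2011 -0.5913  0.222 ] [[ 0.9467  0.322  -0.0005]
 [ 0.322  -0.9467  0.0013]
 [-0.     -0.0013 -1.    ]] [ 0.5891 -0.3306 -0.748 ] 0.08788776698150662
```

View pics/scene0.png

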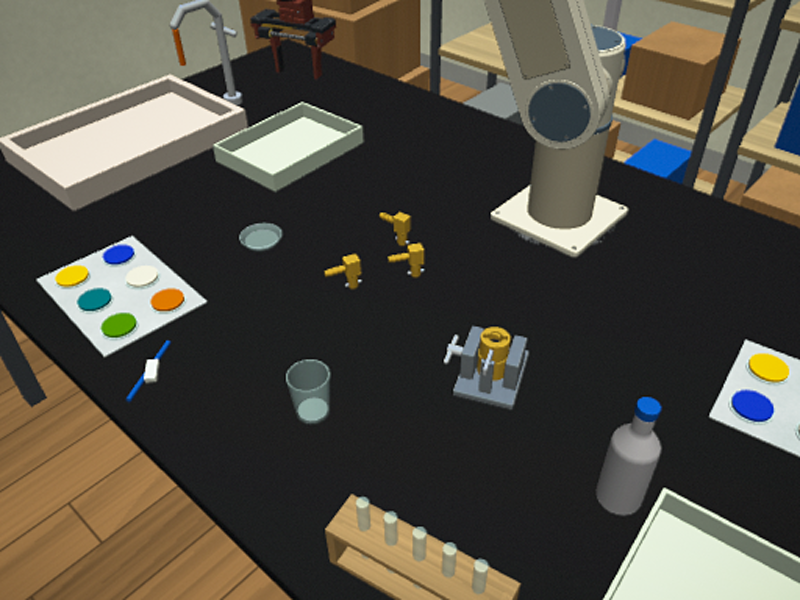

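View pics/top0.png

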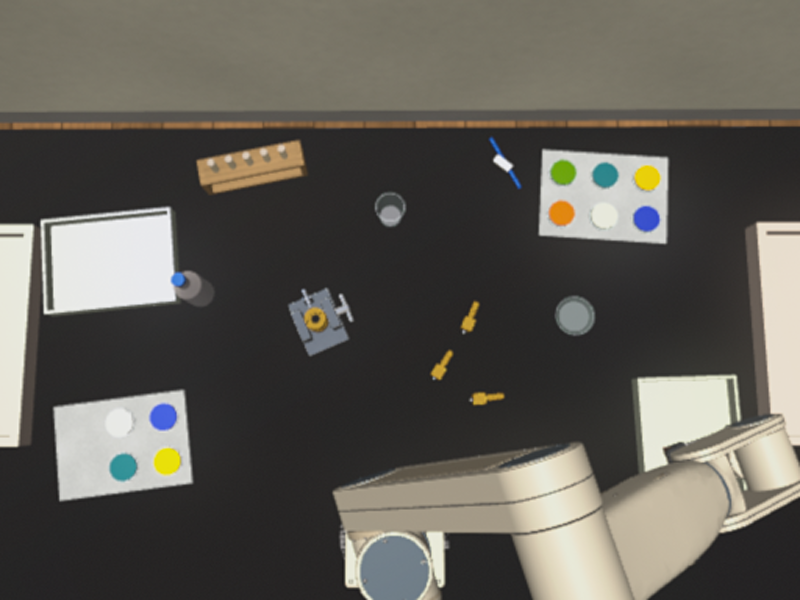

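Three elbow candidates: scene (350,270) / top (470,317); scene (415,258) / top (442,365); scene (400,226) / top (486,398). The top view makes (470,317) the farthest from the base. I'll check it, and the clamp, in one close crop mosaic.

```bash
cat > h.py <<'E'
import numpy as np, cv2
from scipy.optimize import least_squares
np.set_printoptions(precision=4,suppress=True)
def proj(f,P):
    P=np.atleast_2d(P); T=f["camera_from_world"]; c=P@T[:3,:3].T+T[:3,3]
    K=f["camera_matrix"]; return np.c_[K[0,0]*c[:,0]/-c[:,2]+K[0,2], K[1,1]*-c[:,1]/-c[:,2]+K[1,2]]
def tri(obs):  # [(frame,(u,v))...]
    return least_squares(lambda p: np.concatenate([proj(f,p)[0]-uv for f,uv in obs]),[.5,0,.05])
def crop(img,u0,v0,w,h,k):
    return cv2.resize(img[v0:v0+h,u0:u0+w],None,fx=k,fy=k,interpolation=cv2.INTER_CUBIC)
E
python3 - <<'E'
from h import *
s=cv2.imread("scene0_raw.png");t=cv2.imread("top0_raw.png")
a=np.hstack([crop(s,200,155,50,35,8),crop(t,285,187,50,35,8)])
b=np.hstack([crop(s,280,200,66,53,6)[:318,:400],crop(t,180,180,66,53,6)[:318,:400]])
b=np.hstack([cv2.copyMakeBorder(x,0,0,0,400-x.shape[1],0) for x in (crop(s,280,200,66,53,6),crop(t,180,180,66,53,6))])
cv2.imwrite("pics/crop1.png",np.vstack([a,b]))
E
```

```text
(no output)
```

View pics/crop1.png

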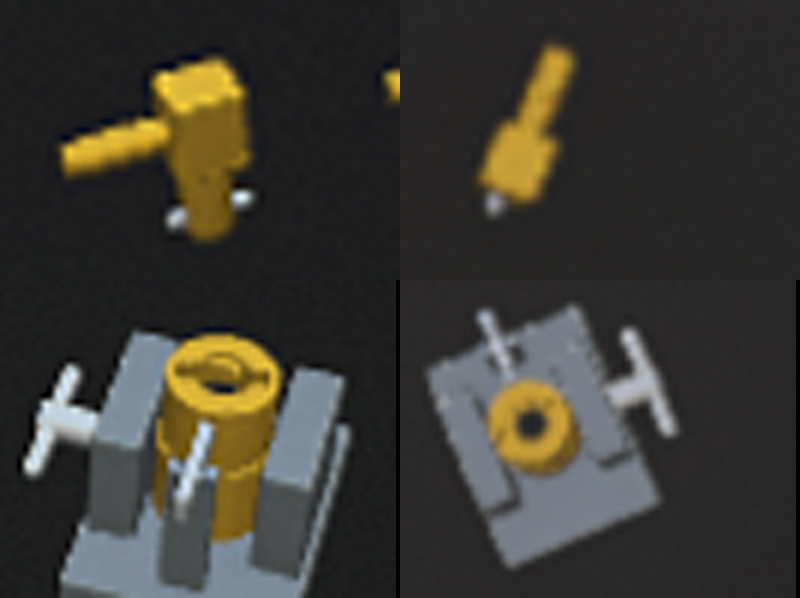

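The crop confirms the choice: an upright elbow with its barb end near crop (68,158) in scene and (560,48) in top, standing with its pin along the barb. The clamp shows the cup ring centred near (222,373) in scene and (531,423) in top, with the rib toward the far left and the screw on the right (its -y side). Next I fit the poses.

```bash
cat > fit.py <<'E'
from h import *
from scipy.optimize import minimize
S=8
def hullmask(m,f,P,o):
    q=(proj(f,P)-o+.5)*S-.5
    cv2.fillConvexPoly(m,cv2.convexHull(np.round(q).astype(np.int32)),1)
def cyl(r0,r1,a,b,ax):
    t=np.linspace(0,2*np.pi,24);o=[]
    for r,h in((r0,a),(r1,b)):
        c=np.c_[r*np.cos(t),r*np.sin(t),0*t+h]; o.append(c if ax=='z' else c[:,[2,0,1]])
    return np.vstack(o)
box=np.array([[x,y,z] for x in(-14,14) for y in(-12,12) for z in(-18,18)])
parts=[p/1000. for p in (box,cyl(7.5,7.5,0,54,'x'),cyl(8.5,10.5,-50,-18,'z'))]
def R(a): return np.array([[np.cos(a),-np.sin(a),0],[np.sin(a),np.cos(a),0],[0,0,1]])
def omask(img,o,w,h):
    c=cv2.resize(img[o[1]:o[1]+h,o[0]:o[0]+w],None,fx=S,fy=S,interpolation=cv2.INTER_CUBIC).astype(float)
    return ((c[:,:,2]-c[:,:,0])>50).astype(np.uint8)
def fit_elbow(views,p0):  # views: [(frame,img,(u,v),w,h)]; returns pose of elbow_mid
    M=[omask(i,o,w,h) for f,i,o,w,h in views]
    def cost(p):
        c=0
        for (f,i,o,w,h),m in zip(views,M):
            r=np.zeros_like(m)
            for P in parts: hullmask(r,f,P@R(p[3]*10).T+p[:3],np.array(o))
            c+=1-(r&m).sum()/(r|m).sum()
        return c
    p=np.array(p0,float);p[3]/=10
    for _ in range(3):
        s=np.vstack([p]+[p+d for d in np.diag([.006,.006,.006,.015])])
        p=minimize(cost,p,method="Nelder-Mead",options=dict(initial_simplex=s,xatol=1e-5,fatol=1e-5)).x
    p2=p.copy();p2[3]*=10
    return p2,cost(p)
E
python3 - <<'E'
from fit import *
from bench import viewer
fr={n:viewer.grab_frame(n) for n in("scene","top")}
im={n:fr[n]["image"][:,:,::-1].copy() for n in fr}
f,g=fr["scene"],fr["top"]
rs=lambda X,Y:np.array([200+(X+.5)/8-.5,155+(Y+.5)/8-.5])
rt=lambda X,Y:np.array([285+(X-400+.5)/8-.5,187+(Y+.5)/8-.5])
tip=tri([(f,rs(68,158)),(g,rt(562,48))]); print("tip",tip.x,tip.fun)
p,c=fit_elbow([(f,im["scene"],(200,155),44,35),(g,im["top"],(285,187),50,35)],[tip.x[0]-.05,tip.x[1]+.02,.05,-.36])
print("elbow_mid",p[:3],"yaw",np.degrees(p[3]),"cost",c, "reach",np.hypot(*p[:2]))
cs=lambda X,Y:np.array([280+(X+.5)/6-.5,200+(Y-280+.5)/6-.5])
ct=lambda X,Y:np.array([180+(X-400+.5)/6-.5,180+(Y-280+.5)/6-.5])
m=tri([(f,cs(222,373)),(g,ct(531,423))]); print("mouth",m.x,m.fun)
def res(q):
    x,y,a,h=q; o=np.array([x,y,0]); r=[]
    W=lambda P:np.array(P)@R(a).T+o
    r+=list((proj(g,W([[.065,.05,h],[.065,-.05,h],[-.065,-.05,h],[-.065,.05,h]]))-[ct(428,372),ct(575,308),ct(660,500),ct(512,568)]).ravel())
    r+=list((proj(g,W([0,0,.09]))[0]-ct(531,423)))+list((proj(f,W([0,0,.09]))[0]-cs(222,373)))
    r+=list((proj(g,W([.07,0,.085]))[0]-ct(481,314)))
    return np.array(r)
s=least_squares(res,[m.x[0],m.x[1],.4,.01]); print("clamp",s.x,np.degrees(s.x[2]));print(s.fun)
a=s.x[2];e=np.array([s.x[0],s.x[1],0])+R(a)@[.07,0,.085]
print("rib end in scene crop",(proj(f,e)[0]-[280,200])*6+[0,280])
np.save("clamp.npy",s.x);np.save("elbow.npy",p)
for n in fr:
    d=cv2.resize(im[n],None,fx=4,fy=4,interpolation=cv2.INTER_CUBIC)
    dr=lambda F,P,col:cv2.polylines(d,[cv2.convexHull(np.round((proj(F,P)+.5)*4-.5).astype(np.int32))],True,col,1)
    for P in parts: dr(fr[n],P@R(p[3]).T+p[:3],(0,255,0))
    b=np.array([s.x[0],s.x[1],0])
    for P in (cyl(.024,.024,.09,.09,'z'),cyl(.0125,.0125,.09,.09,'z'),np.array([[.024,.003,.085],[.024,-.003,.085],[.07,.003,.085],[.07,-.003,.085]]),
      np.array([[i*.065,j*.05,s.x[3]] for i in(-1,1) for j in(-1,1)])): dr(fr[n],P@R(a).T+b,(255,0,255))
    cv2.imwrite(f"d_{n}.png",d)
A=cv2.imread("d_scene.png");B=cv2.imread("d_top.png")
cv2.imwrite("pics/ov.png",np.vstack([np.hstack([A[610:810,780:1180],B[730:930,1100:1500]]),np.hstack([A[780:1080,1080:1480],B[700:1000,640:1040]])]))
E
```

```text
tip [ 0.5196 -0.1851  0.0554] [-0.4268 -0.0471 -0.3756  0.361 ]
elbow_mid [ 0.4702 -0.1652  0.054 ] yaw -22.8780693841949 cost 0.16252990472580398 reach 0.4983413415115356
mouth [0.4786 0.1752 0.0909] [ 0.0493  0.0036  0.0573 -0.0377]
clamp [0.4792 0.1758 0.4251 0.0114] 24.358791852061934
[-0.461   0.3085  0.2529 -0.2759  0.5517  0.1524 -0.2048  0.2858 -0.0938
 -0.173   0.0843  0.5107  0.3844  0.0161]
rib end in scene crop [181.6685 498.807 ]
```

View pics/ov.png

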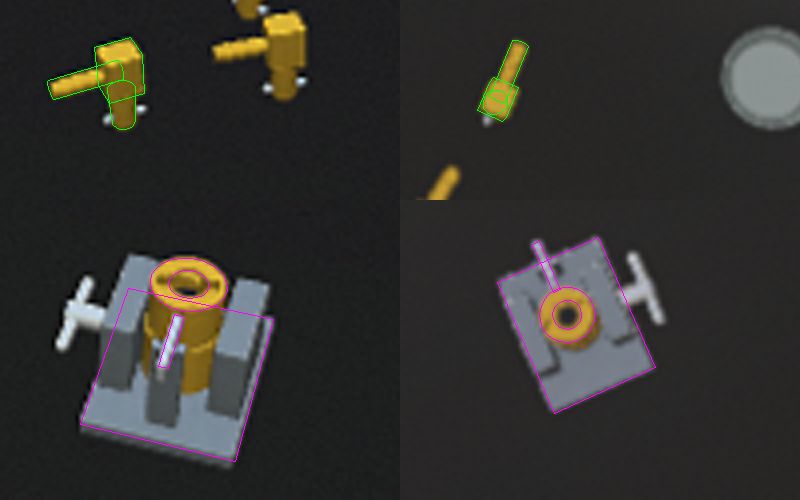

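The overlay matches both parts well. Measured heights agree with the text to within about 4 mm: elbow_mid 54 against 50, mouth 90.9 against 90. I'll estimate the slot directions from the notches and move above the elbow meanwhile.

{"name": "move_arm", "arguments": {
  "commands": [
    [1,20,32,0,0,0,-5],
    [1,50,80,0,0,0,-10],
    [1,85,135,0,0,0,-15],
    [1,110,174,0,0,0,-20],
    [1,135,213,0,0,0,-25],
    [1,160,252,0,0,0,-30],
    [1,185,291,0,0,0,-35],
    [1,210,330,0,0,0,-40]
  ]
}}

```text
time: 0.87
tcp_pos: [0.3785, -0.3119, 0.2228]
tcp_rot: [[0.93, -0.366, 0.0], [-0.366, -0.93, -0.0], [0.0, -0.0, -1.0]]
wrist_force: [1.0, 0.4, -0.6]
gripper_width: 0.0877
```

```bash
python3 - <<'E'
from fit import *
from bench import viewer,arm
f=viewer.grab_frame("scene");g=viewer.grab_frame("top")
c=np.load("clamp.npy")
def plane(F,uv,z):
    T=F["camera_from_world"];K=F["camera_matrix"]
    d=T[:3,:3].T@np.array([(uv[0]-K[0,2])/K[0,0],-(uv[1]-K[1,2])/K[1,1],-1]);o=-T[:3,:3].T@T[:3,3]
    return o+d*(z-o[2])/d[2]
cs=lambda X,Y:np.array([280+(X+.5)/6-.5,200+(Y-280+.5)/6-.5])
ct=lambda X,Y:np.array([180+(X-400+.5)/6-.5,180+(Y-280+.5)/6-.5])
for F,fn,pts in((f,cs,[(178,378),(268,379)]),(g,ct,[(500,437),(562,408)])):
    for q in pts:
        w=plane(F,fn(*q),.088)[:2]-c[:2]; print(np.hypot(*w),np.degrees(np.arctan2(w[1],w[0])-c[2])%360)
# polar darkness profile on lip
for n,F in(("scene",f),("top",g)):
    i=cv2.imread(f"{n}0_raw.png").astype(np.float32)
    t=np.radians(np.arange(0,360,10)); v=[]
    for a in t:
        P=[[c[0]+r*np.cos(a+c[2]),c[1]+r*np.sin(a+c[2]),.09] for r in(.015,.016,.017)]
        q=proj(F,np.array(P)).astype(np.float32); v.append(cv2.remap(i[:,:,2],q[:,:1],q[:,1:],cv2.INTER_LINEAR).mean())
    print(n,np.round(v).astype(int))
s=arm.observe(); print(s["time"],s["tcp_pos"],s["tcp_rot"][:,0],s["wrist_force"])
E
```

```text
0.018345013194143476 284.4184865136551
0.019117316730357613 108.15312216335496
0.019593584789144 91.2969012683351
0.019770650944952967 270.58660077929534
scene [217 220 218 219 216 217 216 216 204 176 125 133 174 219 213 214 210 202
 197 206 206 205 208 221 207 195 162 126 111 169 202 217 220 219 218 217]
top [193 193 190 188 192 192 190 184 172 167 186 196 196 194 191 192 192 192
 193 196 195 196 194 195 196 196 197 194 182 165 173 189 192 189 188 191]
0.9667 [ 0.38   -0.3093  0.2227] [ 0.9329 -0.3602 -0.0003] [-0.3668  0.618   0.0753]
```

Slots sit near 99° from the rib by sight (rough). I continue to the elbow.

{"name": "move_arm", "arguments": {
  "commands": [
    [1,22,36,0,0,0,-1],
    [1,45,72,0,0,0,-1.8],
    [1,68,108,0,0,0,-1.8],
    [1,90,144,-20,0,0,-1.8],
    [1,90,144,-50,0,0,-1.8],
    [1,90,144,-80,0,0,-1.8],
    [1,90,144,-90,0,0,-1.8],
    [1,90,144,-90,0,0,-1.8]
  ]
}}

```text
time: 1.63
tcp_pos: [0.466, -0.1694, 0.1304]
tcp_rot: [[0.921, -0.391, -0.005], [-0.391, -0.921, 0.002], [-0.006, 0.0, -1.0]]
wrist_force: [-1.2, 0.0, 0.3]
gripper_width: 0.088
```

```bash
cat > st.py <<'E'
from h import *
from bench import arm
def st():
    s=arm.observe();x=s["tcp_rot"][:,0]
    print(s["time"],"tcp",s["tcp_pos"]*1000,"yaw",np.degrees(np.arctan2(x[1],x[0])),"z",s["tcp_rot"][:,2],"F",s["wrist_force"],"M",s["moment"],"w",s["gripper_width"]*1000)
    return s
if __name__=="__main__": st()
E
python3 st.py
```

```text
1.6333 tcp [ 465.9687 -169.4213  130.3762] yaw -22.988598850121303 z [-0.0053  0.0019 -1.    ] F [-1.2483  0.0247  0.3138] M [ 0.008   0.012  -0.0273] w 88.00716118521062
```

{"name": "move_arm", "arguments": {
  "commands": [
    [1,0,0,-10,0,0,0],
    [1,0,0,-30,0,0,0],
    [1,0,0,-50,0,0,0],
    [1,0,0,-70,0,0,0],
    [1,0,0,-85,0,0,0],
    [1,0,0,-95,0,0,0],
    [1,0,0,-101,0,0,0],
    [1,0,0,-101,0,0,0]
  ]
}}

```text
time: 2.3
tcp_pos: [0.4679, -0.1702, 0.0314]
tcp_rot: [[0.92, -0.392, -0.0], [-0.392, -0.92, 0.0], [-0.0, 0.0, -1.0]]
wrist_force: [0.0, -0.2, 0.9]
gripper_width: 0.0876
```

{"name": "move_arm", "arguments": {
  "commands": [
    [0.45,0,0,0,0,0,0],
    [0.4,0,0,0,0,0,0],
    [0.35,0,0,0,0,0,0],
    [0.2,0,0,0,0,0,0],
    [0.2,0,0,0,0,0,0],
    [0.1,0,0,0,0,0,0],
    [0.1,0,0,0,0,0,0],
    [0.1,0,0,0,0,0,0]
  ]
}}

```text
time: 2.97
tcp_pos: [0.4679, -0.1697, 0.0317]
tcp_rot: [[0.92, -0.391, 0.0], [-0.391, -0.92, -0.0], [0.0, -0.0, -1.0]]
wrist_force: [0.4, -0.0, 0.5]
gripper_width: 0.0379
```

```bash
python3 st.py
```

```text
2.9667 tcp [ 467.9453 -169.6804   31.746 ] yaw -23.015131278482706 z [ 0.0001 -0.     -1.    ] F [ 0.4425 -0.0218  0.4783] M [0.0482 0.0545 0.0152] w 37.888955746056055
```

{"name": "move_arm", "arguments": {
  "commands": [
    [0.43,1,2,0,0,0,0],
    [0.43,2.3,4.5,0,0,0,0],
    [0.38,2.3,4.5,0,0,0,0],
    [0.33,2.3,4.5,0,0,0,0],
    [0.3,2.3,4.5,0,0,0,0],
    [0.25,2.3,4.5,0,0,0,0],
    [0.1,2.3,4.5,0,0,0,0],
    [0.1,2.3,4.5,0,0,0,0]
  ]
}}

```text
time: 3.63
tcp_pos: [0.4702, -0.1652, 0.0317]
tcp_rot: [[0.92, -0.391, -0.0], [-0.391, -0.92, 0.0], [-0.0, -0.0, -1.0]]
wrist_force: [0.3, 0.2, 0.2]
gripper_width: 0.0237
```

{"name": "move_arm", "arguments": {
  "commands": [
    [0.1,0,0,0,0,0,0],
    [0.1,0,0,0,0,0,0],
    [0.1,0,0,0,0,0,0],
    [0.1,0,0,0,0,0,0],
    [0.1,0,0,0,0,0,0],
    [0.1,0,0,0,0,0,0],
    [0.1,0,0,0,0,0,0],
    [0.1,0,0,0,0,0,0]
  ]
}}

```text
time: 4.3
tcp_pos: [0.4702, -0.1652, 0.0317]
tcp_rot: [[0.92, -0.391, -0.0], [-0.391, -0.92, -0.0], [-0.0, 0.0, -1.0]]
wrist_force: [-0.0, -0.0, -1.2]
gripper_width: 0.0237
```

```bash
python3 st.py
```

```text
4.3 tcp [ 470.2089 -165.2032   31.6581] yaw -23.015862260701233 z [-0. -0. -1.] F [-0.0207 -0.0025 -1.174 ] M [-0.0251  0.0945 -0.0178] w 23.711264286262082
```

Gripped: width 23.7 mm matches the 24 mm block. I lift and carry to above the fitting, turning the barb to about 91° from the rib.

{"name": "move_arm", "arguments": {
  "commands": [
    [0.1,0,0,10,0,0,0],
    [0.1,0,0,30,0,0,0],
    [0.1,0,0,55,0,0,0],
    [0.1,0,0,80,0,0,3],
    [0.1,0,0,105,0,0,8],
    [0.1,0,15,125,0,0,14],
    [0.1,0,35,128,0,0,20],
    [0.1,0,60,128,0,0,26]
  ]
}}

```text
time: 4.97
tcp_pos: [0.4713, -0.1055, 0.1621]
tcp_rot: [[0.998, 0.055, 0.004], [0.055, -0.998, -0.001], [0.004, 0.001, -1.0]]
wrist_force: [1.0, 1.1, -2.4]
gripper_width: 0.0238
```

{"name": "move_arm", "arguments": {
  "commands": [
    [0.1,0,25,0,0,0,6],
    [0.1,0,50,0,0,0,12],
    [0.1,0,75,0,0,0,18],
    [0.1,0,100,0,0,0,24],
    [0.1,0,125,0,0,0,30],
    [0.1,0,150,0,0,0,36],
    [0.1,0,175,0,0,0,42],
    [0.1,0,200,0,0,0,48]
  ]
}}

```text
time: 5.63
tcp_pos: [0.4697, 0.096, 0.1602]
tcp_rot: [[0.626, 0.78, -0.0], [0.78, -0.626, 0.0], [-0.0, -0.0, -1.0]]
wrist_force: [-0.7, 0.1, -2.1]
gripper_width: 0.0239
```

```bash
python3 st.py
```

```text
5.6333 tcp [469.7136  96.0075 160.2299] yaw 51.28016968634466 z [-0.0001  0.     -1.    ] F [-0.7343  0.1331 -2.069 ] M [-0.0426 -0.0021 -0.0011] w 23.90085637576626
```

{"name": "move_arm", "arguments": {
  "commands": [
    [0.1,2,12,0,0,0,7],
    [0.1,4,30,0,0,0,14],
    [0.1,6,48,0,0,0,21],
    [0.1,8,65,0,0,0,28],
    [0.1,9,76,0,0,0,35],
    [0.1,9,80,0,0,0,42],
    [0.1,9,80,0,0,0,49],
    [0.1,9,80,0,0,0,56]
  ]
}}

```text
time: 6.3
tcp_pos: [0.4787, 0.1752, 0.1601]
tcp_rot: [[-0.299, 0.954, -0.0], [0.954, 0.299, -0.0], [0.0, -0.0, -1.0]]
wrist_force: [0.7, 0.8, -2.1]
gripper_width: 0.0242
```

{"name": "move_arm", "arguments": {
  "commands": [
    [0.1,0,0,0,0,0,6],
    [0.1,0,0,0,0,0,8],
    [0.1,0,0,0,0,0,8],
    [0.1,0,0,0,0,0,8],
    [0.1,0,0,0,0,0,8],
    [0.1,0,0,0,0,0,8],
    [0.1,0,0,0,0,0,8],
    [0.1,0,0,0,0,0,8]
  ]
}}

```text
time: 6.97
tcp_pos: [0.4792, 0.1748, 0.1597]
tcp_rot: [[-0.422, 0.907, -0.0], [0.907, 0.422, -0.0], [0.0, -0.0, -1.0]]
wrist_force: [0.6, -0.0, -2.0]
gripper_width: 0.0234
```

```bash
cat > ov.py <<'E'
# overlay of elbow (from gripper pose) and fitting on both views; refit of elbow in scene
import sys
from fit import *
from st import st
from bench import viewer
def run(name,dz=.0183):
    s=st();x=s["tcp_rot"][:,0];yaw=np.arctan2(x[1],x[0]); e=s["tcp_pos"]+[0,0,dz]
    c=np.load("clamp.npy");b=np.array([c[0],c[1],0]);out=[]
    print("off axis mm",(e[:2]-c[:2])*1000,"rel yaw",np.degrees(yaw-c[2]),"mid above mouth",e[2]*1000-90)
    for n in("scene","top"):
        f=viewer.grab_frame(n);i=f["image"][:,:,::-1].copy();cv2.imwrite(f"{name}_{n}_raw.png",i)
        k=6;d=cv2.resize(i,None,fx=k,fy=k,interpolation=cv2.INTER_CUBIC)
        dr=lambda P,col:cv2.polylines(d,[cv2.convexHull(np.round((proj(f,P)+.5)*k-.5).astype(np.int32))],True,col,1)
        for P in parts: dr(P@R(yaw).T+e,(0,255,0))
        for P in(cyl(.024,.024,.09,.09,'z'),np.array([[.024,.003,.085],[.024,-.003,.085],[.07,.003,.085],[.07,-.003,.085]])): dr(P@R(c[2]).T+b,(255,0,255))
        u,v=np.round(proj(f,b+[0,0,.13])[0]*k).astype(int); out.append(d[v-280:v+280,u-195:u+195])
    cv2.imwrite(f"pics/{name}.png",np.hstack(out))
run(sys.argv[1])
E
python3 ov.py a1
```

```text
6.9667 tcp [479.1735 174.8007 159.6884] yaw 114.962275345338 z [-0.0001 -0.     -1.    ] F [ 0.5759 -0.0122 -2.0183] M [-0.0292 -0.1236 -0.0397] w 23.431610829230742
off axis mm [ 0.0188 -0.9992] rel yaw 90.60348349327606 mid above mouth 87.98844422661446
```

View pics/a1.png

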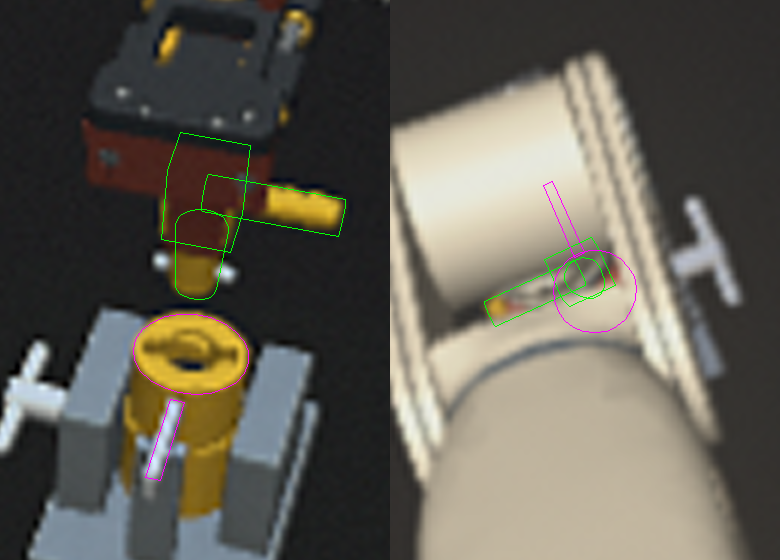

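The left half shows the elbow's shank and pin hanging just above the cup: pin ends about (161,260) and (226,272), shank foot about y 293. The cup overlay is exact. The actual shank looks about 1 raw pixel left of and above the prediction, so I quantify that.

```bash
python3 - <<'E'
from fit import *
from st import st
from bench import viewer
s=st();x=s["tcp_rot"][:,0];yaw=np.arctan2(x[1],x[0]);e=s["tcp_pos"]+[0,0,.0183]
f=viewer.grab_frame("scene");i=f["image"][:,:,::-1].copy();c=np.load("clamp.npy")
u,v=np.round(proj(f,[c[0],c[1],.13])[0]*6).astype(int);o=np.array([u-195,v-280])
P=np.array([[.017,0,-.042],[-.017,0,-.042],[.054,0,0],[0,0,-.05]])@R(yaw).T+e
print("pred pin+, pin-, tip, foot (crop px)",(proj(f,P)+.5)*6-.5-o)
# bright pin blobs
w=cv2.resize(i,None,fx=6,fy=6,interpolation=cv2.INTER_CUBIC)[o[1]:o[1]+560,o[0]:o[0]+390].astype(int)
m=((w.min(2)>140)).astype(np.uint8);m[:235]=0;m[290:]=0
n,l,st_,ce=cv2.connectedComponentsWithStats(m)
for k in range(1,n): print("blob",ce[k],st_[k])
oz=((w[:,:,2]-w[:,:,0])>50).astype(np.uint8)
for y in (265,272,278,284,290,296): 
    q=np.where(oz[y,150:250])[0]+150; print(y,q.min() if len(q) else None,q.max() if len(q) else None)
q=oz[150:250,270:370];ys,xs=np.where(q);print("barb cols",xs.max()+270,"rows",ys.min()+150,ys.max()+150,"centroid",xs.mean()+270,ys.mean()+150)
b=np.array([.02,0,0])
bp=np.vstack([parts[1]])@R(yaw).T+e;pp=(proj(f,bp)+.5)*6-.5-o;print("pred barb max col",pp[:,0].max(),"rows right end",pp[24:,1].min(),pp[24:,1].max())
sh=parts[2]@R(yaw).T+e;pp=(proj(f,sh)+.5)*6-.5-o;print("pred shank cols foot",pp[:24,0].min(),pp[:24,0].max(),"max row",pp[:,1].max())
# jacobian px per mm
for d in np.eye(3)*.001: print("d",((proj(f,e+d)-proj(f,e))*6)[0])
E
```

```text
7.0667 tcp [479.2184 174.7986 159.6671] yaw 114.96742900087659 z [-0.0001 -0.     -1.    ] F [ 0.4456  0.2249 -2.6557] M [-0.0822 -0.0703  0.0021] w 23.71759660701838
pred pin+, pin-, tip, foot (crop px) [[238.4085 278.6912]
 [155.7957 262.6404]
 [341.4976 217.7181]
 [195.4388 285.1251]]
blob [160.9909 260.3455] [155 255  13  11 110]
blob [224.3846 272.3462] [216 266  17  14 156]
265 172 216
272 170 213
278 171 214
284 172 214
290 176 209
296 None None
barb cols 342 rows 184 227 centroid 304.12762384550797 206.67002518891687
pred barb max col 345.2902051677547 rows right end 198.91336870947725 236.46691017818944
pred shank cols foot 174.52961061947667 216.36933347892318 max row 299.254042635886
d [-1.5105  1.2334]
d [2.05   1.0892]
d [ 0.1995 -1.917 ]
```

```bash
python3 - <<'E'
from fit import *
from bench import viewer,arm
f=viewer.grab_frame("scene");g=viewer.grab_frame("top")
S0,T0=cv2.imread("scene0_raw.png"),cv2.imread("top0_raw.png")
def fz(views,z,p0):
    M=[omask(i,o,w,h) for _,i,o,w,h in views]
    def cost(p):
        c=0
        for (F,i,o,w,h),m in zip(views,M):
            r=np.zeros_like(m)
            for P in parts: hullmask(r,F,P@R(p[2]*10).T+[p[0],p[1],z],np.array(o))
            c+=1-(r&m).sum()/(r|m).sum()
        return c
    p=np.array(p0)
    for _ in range(2): p=minimize(cost,p,method="Nelder-Mead",options=dict(initial_simplex=np.vstack([p]+[p+d for d in np.diag([.006,.006,.015])]),xatol=1e-5,fatol=1e-5)).x
    return p[:2]*1000,np.degrees(p[2]*10),cost(p)
V1=(f,S0,(200,155),44,35);V2=(g,T0,(285,187),50,35)
for z in(.05,.054): print(z,"scene",fz([V1],z,[.47,-.165,-.04]),"top",fz([V2],z,[.47,-.165,-.04]))
# mouth: ring masks per view
c=np.load("clamp.npy")
for n,F,I in(("scene",f,S0),("top",g,T0)):
    q=np.round(proj(F,[c[0],c[1],.09])[0]).astype(int)-[14,12];m=omask(I,q,28,24)
    cup=lambda p:[cyl(.024,.024,.06,.09,'z')+[p[0],p[1],0]]
    def cost(p):
        r=np.zeros_like(m);t=np.zeros_like(m)
        for P in cup(p): hullmask(r,F,P,q)
        # score on boundary of lip only: points just outside top edge dark, just inside bright
        hullmask(t,F,cyl(.024,.024,.09,.09,'z')+[p[0],p[1],0],q)
        k=np.zeros_like(m);hullmask(k,F,cyl(.0135,.0135,.09,.09,'z')+[p[0],p[1],0],q)
        tt=t&(1-k); up=np.arange(m.shape[0])[:,None]<((proj(F,[p[0],p[1],.09])[0][1]-q[1]+.5)*S)
        return (tt&(1-m)).sum()+((1-t)&m&up).sum()
    p=c[:2]
    for _ in range(2): p=minimize(cost,p,method="Nelder-Mead",options=dict(initial_simplex=np.vstack([p,p+[.004,0],p+[0,.004]]),xatol=1e-5)).x
    print(n,"mouth",p*1000,cost(p))
E
```

```text
0.05 scene (array([ 466.6429, -168.2964]), np.float64(-23.18643193792336), np.float64(0.07577895355673137)) top (array([ 470.6568, -165.9082]), np.float64(-22.57478793560197), np.float64(0.07608836067691516))
0.054 scene (array([ 470.1177, -164.3637]), np.float64(-24.199557541485117), np.float64(0.08082992402104028)) top (array([ 470.0688, -165.7566]), np.float64(-21.980757937144062), np.float64(0.07590376945838162))
scene mouth [477.4928 174.984 ] 163
top mouth [479.5502 176.5294] 128
```

The scene view has a bias of about (-2.5,-3) mm, consistent for both elbow and cup. The corrected axis is about (480,177), so I shift by (+1,+2.4) and descend toward the lip.

{"name": "move_arm", "arguments": {
  "commands": [
    [0.1,1,2.4,0,0,0,0],
    [0.1,1,2.4,-5,0,0,0],
    [0.1,1,2.4,-12,0,0,0],
    [0.1,1,2.4,-20,0,0,0],
    [0.1,1,2.4,-28,0,0,0],
    [0.1,1,2.4,-34,0,0,0],
    [0.1,1,2.4,-38,0,0,0],
    [0.1,1,2.4,-38,0,0,0]
  ]
}}

```text
time: 7.88
tcp_pos: [0.4795, 0.1769, 0.1204]
tcp_rot: [[-0.422, 0.906, -0.002], [0.906, 0.422, -0.001], [0.0, -0.002, -1.0]]
wrist_force: [0.4, 0.3, -1.8]
gripper_width: 0.024
```

```bash
python3 st.py
```

```text
7.8833 tcp [479.505  176.9246 120.3934] yaw 114.97949028726092 z [-0.0021 -0.0007 -1.    ] F [ 0.3811  0.289  -1.7751] M [-0.0111 -0.128   0.0158] w 24.026416511188284
```

{"name": "move_arm", "arguments": {
  "commands": [
    [0.1,0,0,-0.7,0,0,0],
    [0.1,0,0,-1.4,0,0,0],
    [0.1,0,0,-2,0,0,0],
    [0.1,0,0,-2.5,0,0,0],
    [0.1,0,0,-3,0,0,0],
    [0.1,0,0,-3.5,0,0,0],
    [0.1,0,0,-3.5,0,0,0],
    [0.1,0,0,-3.5,0,0,0]
  ]
}}

```text
time: 8.55
tcp_pos: [0.4802, 0.1772, 0.1182]
tcp_rot: [[-0.422, 0.906, 0.0], [0.906, 0.422, 0.0], [0.0, 0.0, -1.0]]
wrist_force: [-0.7, 0.1, -2.9]
gripper_width: 0.0239
```

```bash
python3 st.py
```

```text
8.55 tcp [480.2361 177.2329 118.2255] yaw 114.98171137814496 z [ 0.0001  0.     -1.    ] F [-0.6824  0.0627 -2.8936] M [-0.0211 -0.1661 -0.004 ] w 23.928635282179407
```

{"name": "move_arm", "arguments": {
  "commands": [
    [0.1,0,0,-0.4,0,0,0],
    [0.1,0,0,-0.8,0,0,0],
    [0.1,0,0,-1.2,0,0,0],
    [0.1,0,0,-1.5,0,0,0],
    [0.1,0,0,-1.8,0,0,0],
    [0.1,0,0,-2,0,0,0],
    [0.1,0,0,-2,0,0,0],
    [0.1,0,0,-2,0,0,0]
  ]
}}

```text
time: 9.22
tcp_pos: [0.4803, 0.1772, 0.1162]
tcp_rot: [[-0.422, 0.906, 0.0], [0.906, 0.422, 0.0], [-0.0, 0.0, -1.0]]
wrist_force: [0.3, -0.2, -1.7]
gripper_width: 0.0242
```

```bash
python3 st.py
```

```text
9.2167 tcp [480.2614 177.2199 116.2179] yaw 114.98016804103216 z [ 0.0001  0.     -1.    ] F [ 0.2873 -0.2357 -1.6596] M [ 0.0165 -0.0519 -0.0562] w 24.2237540587525
```

{"name": "move_arm", "arguments": {
  "commands": [
    [0.1,0,0,-0.2,0,0,0],
    [0.1,0,0,-0.4,0,0,0],
    [0.1,0,0,-0.6,0,0,0],
    [0.1,0,0,-0.8,0,0,0],
    [0.1,0,0,-1,0,0,0],
    [0.1,0,0,-1,0,0,0],
    [0.1,0,0,-1,0,0,0],
    [0.1,0,0,-1,0,0,0]
  ]
}}

```text
time: 9.88
tcp_pos: [0.4803, 0.1772, 0.1153]
tcp_rot: [[-0.422, 0.906, 0.0], [0.906, 0.422, 0.0], [-0.0, 0.0, -1.0]]
wrist_force: [-0.6, -0.1, 3.1]
gripper_width: 0.0241
```

```bash
python3 st.py
```

```text
9.8833 tcp [480.348  177.2284 115.3438] yaw 114.97724621663923 z [ 0.0003  0.0001 -1.    ] F [-0.619  -0.1271  3.1064] M [-0.0711  0.1343  0.0209] w 24.05236450547249
```

Contact: the force rose about 5 N at TCP z 115.3, which is a light press. I now feel for the slot in 4° turns anticlockwise.

{"name": "move_arm", "arguments": {
  "commands": [
    [0.1,0,0,0,0,0,0.7],
    [0.1,0,0,0,0,0,1.4],
    [0.1,0,0,0,0,0,2.1],
    [0.1,0,0,0,0,0,2.8],
    [0.1,0,0,0,0,0,3.5],
    [0.1,0,0,0,0,0,4],
    [0.1,0,0,0,0,0,4],
    [0.1,0,0,0,0,0,4]
  ]
}}

```text
time: 10.55
tcp_pos: [0.4799, 0.1771, 0.1149]
tcp_rot: [[-0.485, 0.875, -0.001], [0.875, 0.485, -0.0], [0.0, -0.001, -1.0]]
wrist_force: [0.2, -1.0, -1.0]
gripper_width: 0.0235
```

{"name": "move_arm", "arguments": {
  "commands": [
    [0.1,0,0,0,0,0,0.7],
    [0.1,0,0,0,0,0,1.4],
    [0.1,0,0,0,0,0,2.1],
    [0.1,0,0,0,0,0,2.8],
    [0.1,0,0,0,0,0,3.5],
    [0.1,0,0,0,0,0,4],
    [0.1,0,0,0,0,0,4],
    [0.1,0,0,0,0,0,4]
  ]
}}

```text
time: 11.22
tcp_pos: [0.4803, 0.1773, 0.1152]
tcp_rot: [[-0.544, 0.839, 0.0], [0.839, 0.544, 0.0], [-0.0, 0.0, -1.0]]
wrist_force: [-0.3, 0.3, -2.7]
gripper_width: 0.0239
```

```bash
python3 st.py
```

```text
11.2167 tcp [480.3011 177.2662 115.2014] yaw 122.98016878632704 z [ 0.0002  0.0001 -1.    ] F [-0.3381  0.3121 -2.6987] M [-0.0841 -0.0735  0.0419] w 23.903420009044623
```

Force dropped off from about 94.6° on. I probe down 1 mm here (rel 98.6°).

{"name": "move_arm", "arguments": {
  "commands": [
    [0.1,0,0,-0.2,0,0,0],
    [0.1,0,0,-0.4,0,0,0],
    [0.1,0,0,-0.6,0,0,0],
    [0.1,0,0,-0.8,0,0,0],
    [0.1,0,0,-1,0,0,0],
    [0.1,0,0,-1,0,0,0],
    [0.1,0,0,-1,0,0,0],
    [0.1,0,0,-1,0,0,0]
  ]
}}

```text
time: 11.88
tcp_pos: [0.4801, 0.1772, 0.1141]
tcp_rot: [[-0.544, 0.839, -0.0], [0.839, 0.544, -0.0], [0.0, -0.0, -1.0]]
wrist_force: [0.3, -0.7, -1.4]
gripper_width: 0.0236
```

```bash
python3 st.py
```

```text
11.8833 tcp [480.1356 177.1828 114.1362] yaw 122.98048585534305 z [-0.0002 -0.0001 -1.    ] F [ 0.2769 -0.7488 -1.428 ] M [-0.082   0.0434 -0.0029] w 23.620074880999937
```

Free below the lip level, so I keep going 2 mm.

{"name": "move_arm", "arguments": {
  "commands": [
    [0.1,0,0,-0.3,0,0,0],
    [0.1,0,0,-0.6,0,0,0],
    [0.1,0,0,-0.9,0,0,0],
    [0.1,0,0,-1.2,0,0,0],
    [0.1,0,0,-1.5,0,0,0],
    [0.1,0,0,-1.7,0,0,0],
    [0.1,0,0,-1.7,0,0,0],
    [0.1,0,0,-1.7,0,0,0]
  ]
}}

```text
time: 12.55
tcp_pos: [0.48, 0.1771, 0.1124]
tcp_rot: [[-0.544, 0.839, -0.0], [0.839, 0.544, -0.0], [0.0, -0.0, -1.0]]
wrist_force: [-1.7, -1.9, -2.4]
gripper_width: 0.0239
```

```bash
python3 st.py
```

```text
12.55 tcp [480.0009 177.1355 112.3844] yaw 122.98510867946777 z [-0.0004 -0.0002 -1.    ] F [-1.7143 -1.9021 -2.3721] M [-0.2309  0.2984 -0.0015] w 23.88377118446041
```

{"name": "move_arm", "arguments": {
  "commands": [
    [0.1,-0.4,-0.3,0,0,0,0],
    [0.1,-0.8,-0.7,0,0,0,0],
    [0.1,-0.8,-0.7,-0.4,0,0,0],
    [0.1,-0.8,-0.7,-0.8,0,0,0],
    [0.1,-0.8,-0.7,-1.2,0,0,0],
    [0.1,-0.8,-0.7,-1.6,0,0,0],
    [0.1,-0.8,-0.7,-2,0,0,0],
    [0.1,-0.8,-0.7,-2,0,0,0]
  ]
}}

```text
time: 13.22
tcp_pos: [0.4795, 0.1765, 0.1104]
tcp_rot: [[-0.544, 0.839, 0.0], [0.839, 0.544, -0.0], [-0.0, 0.0, -1.0]]
wrist_force: [0.8, 0.2, -2.4]
gripper_width: 0.0237
```

```bash
python3 st.py
```

```text
13.2167 tcp [479.4613 176.5121 110.3986] yaw 122.98208704101897 z [ 0. -0. -1.] F [ 0.7698  0.2482 -2.377 ] M [ 0.0447 -0.1086  0.0154] w 23.71903099000808
```

{"name": "move_arm", "arguments": {
  "commands": [
    [0.1,0,0,-0.5,0,0,0],
    [0.1,0,0,-1,0,0,0],
    [0.1,0,0,-1.5,0,0,0],
    [0.1,0,0,-2,0,0,0],
    [0.1,0,0,-2.5,0,0,0],
    [0.1,0,0,-3,0,0,0],
    [0.1,0,0,-3,0,0,0],
    [0.1,0,0,-3,0,0,0]
  ]
}}

```text
time: 13.88
tcp_pos: [0.4794, 0.1765, 0.1075]
tcp_rot: [[-0.544, 0.839, -0.0], [0.839, 0.544, -0.0], [0.0, -0.0, -1.0]]
wrist_force: [-0.5, 0.8, -2.2]
gripper_width: 0.024
```

```bash
python3 st.py
```

```text
13.8833 tcp [479.4267 176.5068 107.4718] yaw 122.97862202299628 z [-0. -0. -1.] F [-0.4922  0.7801 -2.1954] M [-0.0591 -0.0598  0.0059] w 23.961603134842566
```

The pin is in the slot. I press against the seal, 4 mm more.

{"name": "move_arm", "arguments": {
  "commands": [
    [0.1,0,0,-0.6,0,0,0],
    [0.1,0,0,-1.2,0,0,0],
    [0.1,0,0,-1.8,0,0,0],
    [0.1,0,0,-2.4,0,0,0],
    [0.1,0,0,-3,0,0,0],
    [0.1,0,0,-3.6,0,0,0],
    [0.1,0,0,-4,0,0,0],
    [0.1,0,0,-4,0,0,0]
  ]
}}

```text
time: 14.55
tcp_pos: [0.4795, 0.1765, 0.1041]
tcp_rot: [[-0.544, 0.839, 0.0], [0.839, 0.544, 0.0], [-0.0, 0.0, -1.0]]
wrist_force: [-3.0, -0.5, 10.0]
gripper_width: 0.0239
```

```bash
python3 st.py
```

```text
14.55 tcp [479.5049 176.5351 104.076 ] yaw 122.98117386764766 z [ 0.0002  0.     -1.    ] F [-3.0483 -0.4659  9.9976] M [-0.2578  0.4679 -0.0529] w 23.863701084949298
```

{"name": "move_arm", "arguments": {
  "commands": [
    [0.1,0,0,-0.4,0,0,0],
    [0.1,0,0,-0.8,0,0,0],
    [0.1,0,0,-1,0,0,-1.5],
    [0.1,0,0,-1.1,0,0,-3],
    [0.1,0,0,-1.2,0,0,-5],
    [0.1,0,0,-1.4,0,0,-7],
    [0.1,0,0,-1.6,0,0,-9],
    [0.1,0,0,-1.6,0,0,-10]
  ]
}}

```text
time: 15.22
tcp_pos: [0.4803, 0.1768, 0.1031]
tcp_rot: [[-0.389, 0.921, 0.002], [0.921, 0.389, 0.001], [-0.0, 0.002, -1.0]]
wrist_force: [-2.8, -1.0, 13.3]
gripper_width: 0.024
```

```bash
python3 st.py
```

```text
15.2167 tcp [480.314  176.7619 103.0813] yaw 112.88839711432493 z [ 0.0019  0.0005 -1.    ] F [-2.8144 -0.953  13.3108] M [-0.3014  0.4649 -0.0004] w 23.969707405752384
```

It turns freely under the lip. I continue clockwise, following the ledge pitch (0.07 mm/°).

{"name": "move_arm", "arguments": {
  "commands": [
    [0.1,0,0,-0.2,0,0,-2.5],
    [0.1,0,0,-0.4,0,0,-5],
    [0.1,0,0,-0.5,0,0,-7.5],
    [0.1,0,0,-0.7,0,0,-10],
    [0.1,0,0,-0.9,0,0,-12.5],
    [0.1,0,0,-1,0,0,-15],
    [0.1,0,0,-1.2,0,0,-17.5],
    [0.1,0,0,-1.4,0,0,-20]
  ]
}}

```text
time: 15.88
tcp_pos: [0.481, 0.1771, 0.1022]
tcp_rot: [[-0.05, 0.999, 0.003], [0.999, 0.05, 0.001], [0.001, 0.004, -1.0]]
wrist_force: [-2.1, -0.5, 15.9]
gripper_width: 0.0238
```

```bash
python3 st.py
```

```text
15.8833 tcp [481.0287 177.0978 102.1808] yaw 92.87088711885652 z [ 0.0035  0.0012 -1.    ] F [-2.0926 -0.5384 15.9106] M [-0.1412  0.3747  0.0533] w 23.755367088305448
```

{"name": "move_arm", "arguments": {
  "commands": [
    [0.1,0,0,-0.2,0,0,-2.5],
    [0.1,0,0,-0.4,0,0,-5],
    [0.1,0,0,-0.5,0,0,-7.5],
    [0.1,0,0,-0.7,0,0,-10],
    [0.1,0,0,-0.9,0,0,-12.5],
    [0.1,0,0,-1,0,0,-15],
    [0.1,0,0,-1.2,0,0,-17.5],
    [0.1,0,0,-1.4,0,0,-20]
  ]
}}

```text
time: 16.55
tcp_pos: [0.4815, 0.1772, 0.1012]
tcp_rot: [[0.294, 0.956, 0.004], [0.956, -0.294, 0.001], [0.003, 0.004, -1.0]]
wrist_force: [-2.0, -0.7, 20.2]
gripper_width: 0.024
```

```bash
python3 st.py
```

```text
16.55 tcp [481.4616 177.1661 101.1949] yaw 72.87518763116752 z [ 0.0044  0.0014 -1.    ] F [-1.9984 -0.6558 20.2094] M [-0.2598  0.3719  0.0569] w 24.02349548612527
```

{"name": "move_arm", "arguments": {
  "commands": [
    [0.1,-0.2,0,-0.2,0,0,-2.5],
    [0.1,-0.4,0,-0.4,0,0,-5],
    [0.1,-0.6,0,-0.5,0,0,-7.5],
    [0.1,-0.8,0,-0.7,0,0,-10],
    [0.1,-1,-0.2,-0.9,0,0,-12.5],
    [0.1,-1,-0.2,-1,0,0,-15],
    [0.1,-1,-0.2,-1.2,0,0,-17.5],
    [0.1,-1,-0.2,-1.4,0,0,-20]
  ]
}}

```text
time: 17.22
tcp_pos: [0.4817, 0.1771, 0.1004]
tcp_rot: [[0.603, 0.797, 0.007], [0.797, -0.603, 0.002], [0.006, 0.004, -1.0]]
wrist_force: [-0.2, -2.6, 22.6]
gripper_width: 0.0236
```

```bash
python3 st.py
```

```text
17.2167 tcp [481.7355 177.0743 100.3631] yaw 52.883332134564014 z [ 0.0069  0.0018 -1.    ] F [-0.2192 -2.5625 22.5709] M [-0.5797  0.0116  0.0985] w 23.595812421401913
```

{"name": "move_arm", "arguments": {
  "commands": [
    [0.1,-0.2,0,-0.1,0,0,-2.5],
    [0.1,-0.4,0,-0.2,0,0,-5],
    [0.1,-0.6,0,-0.4,0,0,-7.5],
    [0.1,-0.8,0,-0.5,0,0,-10],
    [0.1,-1,0,-0.7,0,0,-12.5],
    [0.1,-1,0,-0.9,0,0,-15],
    [0.1,-1,0,-1.1,0,0,-17.5],
    [0.1,-1,0,-1.2,0,0,-20]
  ]
}}

```text
time: 17.88
tcp_pos: [0.4817, 0.1771, 0.0996]
tcp_rot: [[0.84, 0.543, 0.009], [0.543, -0.84, 0.002], [0.008, 0.003, -1.0]]
wrist_force: [0.3, -3.8, 24.5]
gripper_width: 0.024
```

```bash
python3 ov.py a2
```

```text
17.8833 tcp [481.6524 177.1483  99.6404] yaw 32.89541822634472 z [ 0.0088  0.002  -1.    ] F [ 0.3045 -3.812  24.5065] M [-0.7722 -0.226   0.0706] w 24.039341090206026
off axis mm [2.4977 1.3484] rel yaw 8.53662637428278 mid above mouth 27.940371575473677
```

View pics/a2.png

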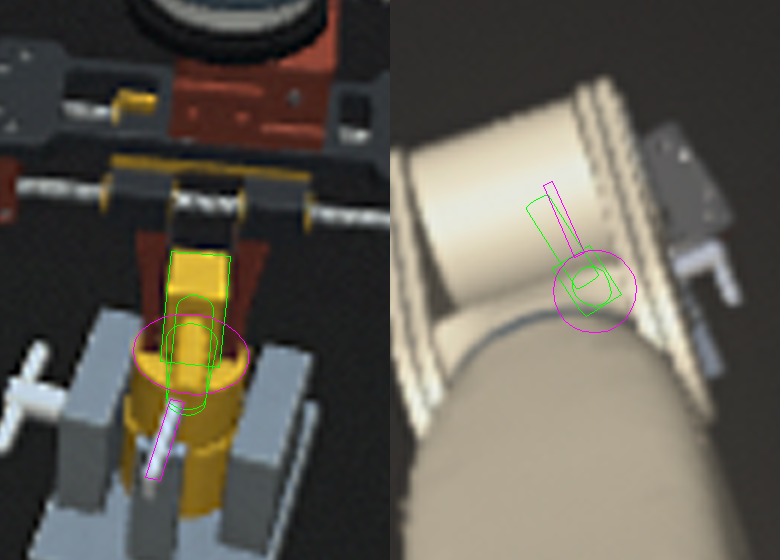

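The left half shows the barb turned with the gripper, over the cup and lining up with the rib (rib at (165,440)); the elbow matches its overlay. I refine the rib direction from the clamp's edges before the last degrees.

```bash
python3 - <<'E'
from fit import *
from bench import viewer
f=viewer.grab_frame("scene");g=viewer.grab_frame("top");c=np.load("clamp.npy");h=c[3]
I={"scene":(f,cv2.imread("scene0_raw.png").astype(np.float32)),"top":(g,cv2.imread("top0_raw.png").astype(np.float32))}
def edge(n,a,b,out,z,off=.012,ch=1):
    # sample across edge a->b (clamp xy), half-level crossing position along `out`
    F,i=I[n];pts=[]
    a,b,out=map(np.array,(a,b,out))
    for t in np.linspace(.08,.92,40):
        d=np.linspace(-off,off,121);P=(a+(b-a)*t)+d[:,None]*out
        W=np.c_[P,np.full(len(P),z)]@R(c[2]).T+[c[0],c[1],0]
        q=proj(F,W).astype(np.float32);v=cv2.remap(i[:,:,ch],q[:,:1],q[:,1:],cv2.INTER_CUBIC).ravel()
        gr=-np.gradient(cv2.GaussianBlur(v[:,None],(1,9),3).ravel());k=gr.argmax();w=np.clip(gr[max(0,k-20):k+21],0,None)
        pts.append((t*np.linalg.norm(b-a),(w*d[max(0,k-20):k+21]).sum()/w.sum(),gr.max()))
    p=np.array(pts)[:,:2];s=np.ones(len(p),bool)
    for _ in range(4):
        k=np.polyfit(p[s,0],p[s,1],1);r=p[:,1]-np.polyval(k,p[:,0]);s=abs(r)<max(.0008,1.5*np.median(abs(r)))
    u=(b-a)/np.linalg.norm(b-a); sgn=np.sign(u[0]*out[1]-u[1]*out[0])
    print(n,a,b,"angle corr deg",np.degrees(np.arctan(k[0]))*sgn,"offset mm",k[1]*1000,"used",s.sum(),"rms mm",r[s].std()*1000)
X,Y=.065,.05
edge("top",[-X,Y],[X,Y],[0,1],h);edge("top",[-X,-Y],[X,-Y],[0,-1],h);edge("top",[X,-Y],[X,Y],[1,0],h);edge("top",[-X,-Y],[-X,Y],[-1,0],h)
edge("scene",[X,-Y],[X,Y],[1,0],h,.008);edge("scene",[-X+.04,Y],[X,Y],[0,1],h,.008)
# rib centreline by brightness centroid
for n in I:
    F,i=I[n];p=[]
    for r in np.linspace(.03,.066,30):
        d=np.linspace(-.008,.008,81);W=np.c_[np.full(81,r),d,np.full(81,.085)]@R(c[2]).T+[c[0],c[1],0]
        q=proj(F,W).astype(np.float32);v=cv2.remap(i.min(2),q[:,:1],q[:,1:],cv2.INTER_CUBIC).ravel();w=np.clip(v-np.percentile(v,50),0,None);p.append((r,(w*d).sum()/w.sum()))
    p=np.array(p);k=np.polyfit(p[:,0],p[:,1],1);print(n,"rib corr deg",np.degrees(k[0]),"off",k[1]*1000,"rms",(p[:,1]-np.polyval(k,p[:,0])).std()*1000)
E
```

```text
top [-0.065  0.05 ] [0.065 0.05 ] angle corr deg -0.4342549460461207 offset mm 2.7930141010055545 used 30 rms mm 0.3874520912555186
top [-0.065 -0.05 ] [ 0.065 -0.05 ] angle corr deg -1.0404764625548697 offset mm -1.631207885961799 used 27 rms mm 0.48743759736056363
top [ 0.065 -0.05 ] [0.065 0.05 ] angle corr deg -1.0185342823908328 offset mm 0.7642079682830929 used 29 rms mm 0.40961494652024183
top [-0.065 -0.05 ] [-0.065  0.05 ] angle corr deg -0.9189744512327612 offset mm 0.23121528365623423 used 40 rms mm 0.2071407665782972
scene [ 0.065 -0.05 ] [0.065 0.05 ] angle corr deg -0.987468476953814 offset mm -2.90144473293947 used 39 rms mm 0.27886510360015343
scene [-0.025  0.05 ] [0.065 0.05 ] angle corr deg -1.2245373411093672 offset mm 0.35555778970813934 used 40 rms mm 0.24768472686089138
scene rib corr deg -0.8261160651407322 off -0.13865296234943164 rms 0.2984448193210399
top rib corr deg -1.6530836014421102 off 1.5750772641771003 rms 0.35625442800727225
```

All edges agree on a correction of about -1°, so the rib is at 23.4° world. I turn -8.5° to stop about 1° short.

{"name": "move_arm", "arguments": {
  "commands": [
    [0.1,0,0,-0.1,0,0,-2],
    [0.1,0,0,-0.2,0,0,-4],
    [0.1,0,0,-0.3,0,0,-5.5],
    [0.1,0,0,-0.4,0,0,-7],
    [0.1,0,0,-0.4,0,0,-8],
    [0.1,0,0,-0.4,0,0,-8.5],
    [0.1,0,0,-0.4,0,0,-8.5],
    [0.1,0,0,-0.4,0,0,-8.5]
  ]
}}

```text
time: 18.75
tcp_pos: [0.4817, 0.1772, 0.0994]
tcp_rot: [[0.91, 0.415, 0.009], [0.415, -0.91, 0.002], [0.009, 0.002, -1.0]]
wrist_force: [1.1, -3.2, 25.2]
gripper_width: 0.0238
```

```bash
python3 st.py
```

```text
18.75 tcp [481.7143 177.1517  99.3793] yaw 24.510695281625495 z [ 0.0089  0.0021 -1.    ] F [ 1.0557 -3.2249 25.1992] M [-0.7964 -0.1871  0.0521] w 23.84830626560057
```

I ease off the downward press before letting go.

{"name": "move_arm", "arguments": {
  "commands": [
    [0.1,0,0,0.3,0,0,0],
    [0.1,0,0,0.6,0,0,0],
    [0.1,0,0,0.9,0,0,0],
    [0.1,0,0,1.2,0,0,0],
    [0.1,0,0,1.2,0,0,0],
    [0.1,0,0,1.2,0,0,0],
    [0.1,0,0,1.2,0,0,0],
    [0.1,0,0,1.2,0,0,0]
  ]
}}

```text
time: 19.42
tcp_pos: [0.4817, 0.1772, 0.1001]
tcp_rot: [[0.91, 0.415, 0.009], [0.415, -0.91, 0.002], [0.009, 0.002, -1.0]]
wrist_force: [2.6, -2.3, 19.1]
gripper_width: 0.0235
```

```bash
python3 st.py
```

```text
19.4167 tcp [481.6667 177.1536 100.0647] yaw 24.513646709639403 z [ 0.0088  0.002  -1.    ] F [ 2.5604 -2.2952 19.0596] M [-0.5994 -0.5549  0.0509] w 23.51887656177902
```

{"name": "move_arm", "arguments": {
  "commands": [
    [0.1,0,0,0.4,0,0,0],
    [0.1,0,0,0.8,0,0,0],
    [0.1,0,0,1.2,0,0,0],
    [0.1,0,0,1.5,0,0,0],
    [0.1,0,0,1.5,0,0,0],
    [0.1,0,0,1.5,0,0,0],
    [0.1,0,0,1.5,0,0,0],
    [0.1,0,0,1.5,0,0,0]
  ]
}}

```text
time: 20.08
tcp_pos: [0.4816, 0.1771, 0.1005]
tcp_rot: [[0.91, 0.415, 0.009], [0.415, -0.91, 0.002], [0.009, 0.002, -1.0]]
wrist_force: [7.2, -2.3, 5.7]
gripper_width: 0.0234
```

```bash
python3 st.py
```

```text
20.0833 tcp [481.6216 177.1347 100.5159] yaw 24.513212360122097 z [ 0.0086  0.002  -1.    ] F [ 7.2215 -2.2513  5.6706] M [-0.3903 -1.262   0.0144] w 23.437440368906397
```

{"name": "move_arm", "arguments": {
  "commands": [
    [0.1,0.3,0,0.2,0,0,0],
    [0.1,0.6,0,0.4,0,0,0],
    [0.1,0.9,-0.2,0.5,0,0,0],
    [0.1,1,-0.3,0.5,0,0,0],
    [0.1,1,-0.3,0.5,0,0,0],
    [0.1,1,-0.3,0.5,0,0,0],
    [0.1,1,-0.3,0.5,0,0,0],
    [0.1,1,-0.3,0.5,0,0,0]
  ]
}}

```text
time: 20.75
tcp_pos: [0.4817, 0.1771, 0.1006]
tcp_rot: [[0.91, 0.415, 0.007], [0.415, -0.91, 0.002], [0.007, 0.001, -1.0]]
wrist_force: [5.9, 1.3, 3.9]
gripper_width: 0.0239
```

```bash
python3 st.py
```

```text
20.75 tcp [481.6938 177.0699 100.5585] yaw 24.49228926540891 z [ 0.0068  0.0022 -1.    ] F [5.8635 1.3086 3.9284] M [ 0.2628 -0.8712  0.0654] w 23.878610978227023
```

Residual forces are small (about 6 N). I let go.

{"name": "move_arm", "arguments": {
  "commands": [
    [0.3,0,0,0,0,0,0],
    [0.35,0,0,0,0,0,0],
    [0.4,0,0,0,0,0,0],
    [0.5,0,0,0,0,0,0],
    [0.6,0,0,0,0,0,0],
    [0.6,0,0,0,0,0,0],
    [0.6,0,0,0,0,0,0],
    [0.6,0,0,0,0,0,0]
  ]
}}

```text
time: 21.42
tcp_pos: [0.4784, 0.176, 0.0992]
tcp_rot: [[0.91, 0.414, -0.0], [0.414, -0.91, -0.0], [-0.0, -0.0, -1.0]]
wrist_force: [0.5, -0.3, 0.5]
gripper_width: 0.0528
```

```bash
python3 ov.py a3
```

```text
21.4167 tcp [478.3501 175.9857  99.2103] yaw 24.480207501983923 z [-0.0001 -0.     -1.    ] F [ 0.4938 -0.2926  0.5341] M [-0.0101  0.0165  0.0431] w 52.805884680895595
off axis mm [-0.8046  0.1858] rel yaw 0.1214156499219885 mid above mouth 27.510270395856452
```

View pics/a3.png

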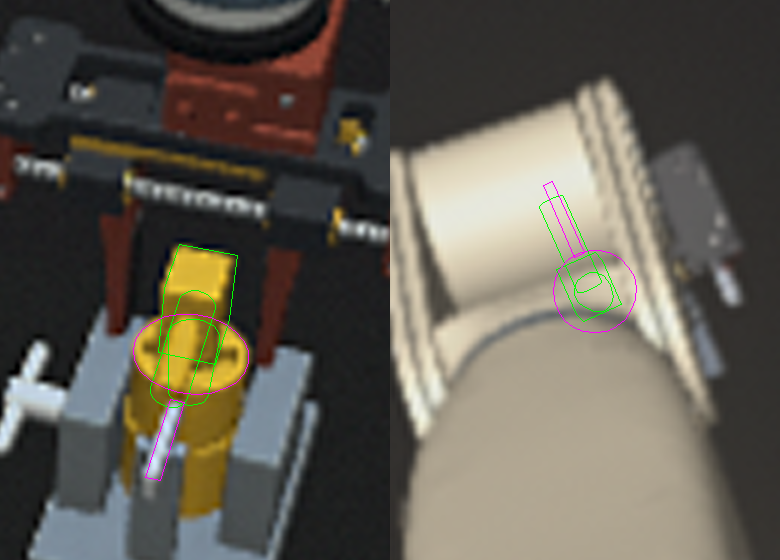

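Released; the elbow stands seated, barb over the rib, fingers clear on both sides. I retreat upward and sideways for a clear check.

{"name": "move_arm", "arguments": {
  "commands": [
    [0.7,0,0,10,0,0,0],
    [0.8,0,0,30,0,0,0],
    [0.8,0,0,60,0,0,0],
    [0.8,0,0,90,0,0,0],
    [0.8,0,0,120,0,0,0],
    [0.8,0,-25,140,0,0,0],
    [0.8,0,-60,140,0,0,0],
    [0.8,0,-95,140,0,0,0]
  ]
}}

```text
time: 22.18
tcp_pos: [0.4793, 0.0807, 0.2419]
tcp_rot: [[0.909, 0.417, 0.004], [0.417, -0.909, 0.001], [0.004, 0.001, -1.0]]
wrist_force: [0.5, 0.1, -0.3]
gripper_width: 0.0704
```

{"name": "move_arm", "arguments": {
  "commands": [
    [0.8,0,-35,0,0,0,0],
    [0.8,0,-70,0,0,0,0],
    [0.8,0,-105,0,0,0,0],
    [0.8,0,-140,0,0,0,0],
    [0.8,0,-175,0,0,0,0],
    [0.8,0,-200,0,0,0,0],
    [0.8,0,-200,0,0,0,0],
    [0.8,0,-200,0,0,0,0]
  ]
}}

```text
time: 22.85
tcp_pos: [0.4783, -0.1199, 0.2398]
tcp_rot: [[0.911, 0.412, 0.0], [0.412, -0.911, 0.0], [0.0, 0.0, -1.0]]
wrist_force: [-0.2, -0.1, 0.3]
gripper_width: 0.0704
```

```bash
python3 - <<'E'
from fit import *
from st import st
from bench import viewer
st();c=np.load("clamp.npy");out=[]
ex=np.array([c[0],c[1],.12])
for n in("scene","top"):
    f=viewer.grab_frame(n);i=f["image"][:,:,::-1].copy();cv2.imwrite(f"end_{n}_raw.png",i)
    q=np.round(proj(f,ex)[0]).astype(int)-[33,40];w,h=66,75
    # fit block+barb only above cup: mask limited to hull of those parts grown
    M=omask(i,q,w,h)
    cup=np.zeros_like(M)
    hullmask(cup,f,cyl(.026,.026,.03,.09,'z')+[c[0],c[1],0],q)
    best=None
    def cost(p):
        r=np.zeros_like(M)
        for P in parts[:2]: hullmask(r,f,P@R(p[2]*10).T+[p[0],p[1],.12],q)
        ok=(cup==0)|(r==1) if n=="top" else (cup==0)
        a=r&ok.astype(np.uint8);b=M&ok.astype(np.uint8)
        return 1-(a&b).sum()/max(1,(a|b).sum())
    for a0 in(-.1,0,.1):
        p=np.array([c[0],c[1],.041+a0])
        for _ in range(2): r=minimize(cost,p,method="Nelder-Mead",options=dict(initial_simplex=np.vstack([p]+[p+d for d in np.diag([.004,.004,.015])]),xatol=1e-5,fatol=1e-5));p=r.x
        if best is None or r.fun<best[1]: best=(p,r.fun)
    print(n,best[0][:2]*1000,"yaw",np.degrees(best[0][2]*10),"cost",best[1])
    d=crop(i,q[0],q[1],w,h,6)
    out.append(d)
cv2.imwrite("pics/end.png",np.hstack(out))
E
```

```text
22.85 tcp [ 478.2626 -119.9231  239.8267] yaw 24.311542743396906 z [ 0.0004  0.0001 -1.    ] F [-0.1863 -0.0848  0.2745] M [ 0.0128  0.0019 -0.0007] w 70.38756736986004
scene [481.5695 176.2181] yaw 26.18342416593783 cost 0.17599267650760952
top [480.581 177.528] yaw 24.16671167544251 cost 0.07880671224362956
```

View pics/end.png

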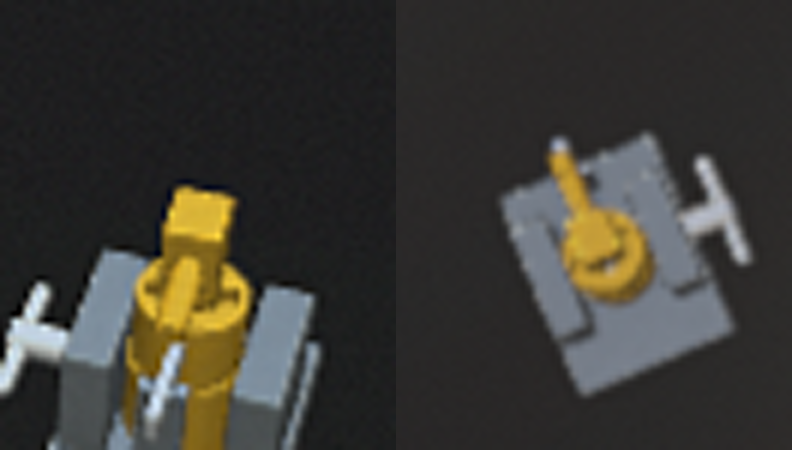

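```bash
python3 -c "
from bench import job; print(job.hand_in())"
```

```text
the job is handed in; nothing more can be done
None
```

The elbow is screwed into the fitting with its barb along the index rib, released, and the job is handed in. The robot's clock stood at about 23 s of the 72 s allowed. No verdict was reported.

**What I did**
- I took the elbow farthest from the base and gripped it by its flat faces.
- With a press of about 5 N I felt the pin drop in about 95–99° anticlockwise of the rib.
- I pressed it down about 12 N against the seal and turned it about 98° clockwise. The downward press reached about 27 N near the end, and there was almost no resisting torque.
- I stopped about 1° short of the rib, eased off the press, let go and backed away.

**Last checks**
- **Barb direction:** the top view gives the barb at 24.2° and the rib at about 23.4°, so it is under 1° short and not past the rib. The scene view gives 26.2°, but its fit was poorer.
- **Height:** the forces and the gripper position before release put `elbow_mid` about 30 mm above the mouth, against the required 28–33.5 mm. The scene view reads about 27–28 mm, at or just below that range. That camera showed a 2–3 mm offset throughout, so I trusted the force-based figure.
- **Held down:** the elbow stayed down after release. The gripper moved 3 mm sideways as it opened, so some side load of about 6 N was still on the elbow at release.
- **Bystanders:** nothing in the last views looked disturbed, but I did not compare the bottle, beaker and dish positions with the start.

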